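# Slide the drip tray home under the dispenser and lid its well

### The arm

A 6-joint arm with a two-finger parallel gripper is mounted at the origin on the work surface. World frame = base frame: x ahead of the robot, y to its left, z up, the work surface at z = 0. Lengths are in m, angles in degrees, forces in N, time in s.
With the tool pointing down it reaches from about 0.3 to 0.95 m from the base axis. Payload 3.1 kg.
Tool frame: the origin (TCP) lies midway between the tips of the shut fingers; the grasp point (between the pads) lies 19 mm behind it; z points along the fingers, y is the direction in which the jaws open and shut (so a half turn about z gives the same grasp; the last joint's range is limited). The gripper opens to 85 mm and grips with 20 to 120 N. Pads are 22 mm wide; open, the fingers measure 114 mm over their backs; the gripper's body (76 mm by 85 mm) begins 54 mm behind the grasp point. The pads swing forward as they close: fully open they stand 13 mm farther back than shut.
Start: joints at [61.496, 17.653, 93.61, -0, 68.738, -3.994], TCP at [0.259, 0.569, 0.231] pointing down, gripper open.
Joint ranges: [-175.34, 175.34], [-45.06, 112.39], [2.9, 150.54], [-68.45, 248.45], [3.09, 151.38], [-168.51, 168.51]. Speed limits (degrees/s): [159.86, 159.86, 180, 180, 180, 180].

### API

Orientations are given as [roll, pitch, yaw] about the fixed x, y, z axes, in that order (R = Rz(yaw) Ry(pitch) Rx(roll)).
In Python, from rig import readout, imaging, r gives the robot as it stands.
- The arm moves only by the tool send_rows, never from a script. Its argument "plan" is a list that holds one entry, the list of rows, each a list of 7 numbers: the closure, from 0 (fully open) to 1 (shut), then the shift along the tool's x, y, z in mm, then the turn, a rotation vector about the tool's x, y, z in units of 10 degrees (1.0 is 10 degrees). A call has 1 to 12 rows; each row shifts and turns the commanded pose from where the row before left it, along the tool's axes as they then stand; what a row does not reach is not made up. A row lasts 1/8 s, in which the tool goes at most 62.5 mm and 10.7 degrees, less where a joint would pass 70% of its speed; a pose out of reach is approached as far as the arm can. A call is refused whole if a number of a shift passes 62.5 or a number of a turn 1, either way. A call with a gripper value outside its range is refused whole. The fingers move at their own pace and stop on an object; "grip_force" is the grip in N (left out, the last holds). Time passes only in rows, so rows that do not move let the fingers close. It gives the time, the measured TCP pose, the force and the opening at its end, in the units of the state.
- readout.state(): the state, without advancing time (a new reading comes with each control period).
- imaging.capture(name): name is "scene" or "side" or "wrist"; returns (picture, depth): 384x512x3 uint8, red, green, blue; 384x512 float32, m along the optical axis (not along the pixel's ray), 0 where there is no reading.
- imaging.get_calibration(name): a dict with "camera_matrix" (3x3 intrinsics, pixels), "extrinsics" (4x4, takes a point from camera to world coordinates); the wrist camera has in their place "T_tool_cam" (4x4, takes a point from camera to tool coordinates, whose origin is the TCP and whose axes are the flange's). Camera axes: x right, y down, z forward; pixel columns grow to the right and rows downward; lengths in m; the calibration is good to about 2 mm. The wrist camera is an equidistant fisheye: a pixel r from the principal point sees the ray r / f radians off the axis. A picture is of the moment at which its call begins: read the wrist's pose just before it. get_calibration takes no time and is no camera call.
- r.sign_off(): hands the job in, once; it reports no verdict.
The state is a dict: "t": time; "qpos": joint angles; "joint_vel": joint speeds; "joint_efforts": joint torques, N m; "tool_pos": TCP position; "tool_rot": TCP orientation; "wrist_force": force on the tool from outside, world axes, zero at the start; "wrist_torque": the same for the moment, N m; "width": finger opening in m.
Only numpy, scipy, OpenCV 4.12 (cv2) and the standard library are available. Lean on these libraries where they do the work, as an engineer would, in place of code of your own. Each camera call takes 0.05 s, during which the arm holds its last target. There are 200 camera calls.

### The job

Slide the steel drip tray along the marble into the bay under the dispenser, using the bay's long side wall to line it up, until it bears on the stop hidden inside; keep it flat on the marble and do not ram it. Then set the loose steel lid on the tray's round well so that it sits seated and level, with the tray still fully home, and leave the bowl, the chopsticks, the bamboo tray and the cutting board where they are.

Things in the scene. Friction and masses are not known exactly. Their poses are not given: they have to be found in the camera images.
- dispenser: Brushed-steel push dispenser, fixed. Origin: on the marble, middle of the mouth of the bay under its plinth; x points into the bay, y left across it, z up. Plinth 150 mm deep (x 0 to 150), 116 wide, 48 high. Bay 100 mm wide (y -50 to +50), 34 high; the marble is its floor. Inside is a rigid stop (holds 100 N), its face 62 to 80 mm behind the mouth, different each time, not visible.
- guide_end (a point): Top inner edge of the free end of the guide wall: the bay's left wall (inner face at y = +50 mm in the dispenser frame) runs straight on in front of the mouth to x = -105 mm, 28 mm high, 8 mm thick, for lining the tray up.
- wing_tip (a point): Tip (top edge) of the short wing on the right of the mouth, 28 mm high, 40 mm long, flaring outwards from the bay's right wall to x = -35, y = -69 mm in the dispenser frame.
- cap (a point): Top of the dispenser's push cap, 234 mm above the marble at x = 112 mm in the dispenser frame, on a round column of 60 mm diameter; a thin spout reaches from it to x = 44 mm at 144 to 176 mm above the marble.
- feeler (a joint): Small spring feeler in the middle of the hidden stop, m. 0 = free, standing 10 mm out of the stop's face; it grows as the tray's leading end presses it and reads about 0.010 when the tray bears on the stop. It needs only about 0.5 N and does not push the tray back out.
- tray: Loose steel drip tray, 150 mm long (x), 96 wide (y), open on top, walls 22 mm high, 4 thick, 0.4 to 0.65 kg. Origin: centre of its underside; x points to the leading end. At the start it lies 20 to 40 mm short of the mouth, up to about 50 mm off the guide wall, askew by up to 0.2 rad. The outer end (x = -75) is a plain upright wall that can be pushed; there a round well stands in the tray.
- well (a point): Centre of the rim of the tray's well, a round cup 54 mm outer and 48 mm inner diameter, 34 mm high; in the tray frame x = -37, y = 0, z = 34 mm. It stays outside the bay when the tray is home.
- lid: Loose steel lid, 0.12 kg, upright on the cutting board. Origin: centre of its underside. From below: a round spigot of 43 mm diameter, z 0 to 6 mm, that goes into the well; a flange of 56 mm diameter, z 6 to 10, that rests on the well's rim; a round upright knob of 18 mm diameter, z 10 to 40. Seated, its origin is 6 mm below the centre of the rim.
- tray_lead (a point): Middle of the tray's leading end, at its underside: in the tray frame x = +75, y = 0, z = 0 mm.
- board: White plastic cutting board, 200 mm (x) by 150 mm (y), 12 mm thick, 0.9 kg, loose; leave it. Origin: centre of its underside.
- chopstick0: Stainless chopstick, 130 mm long (y), 6 mm square, lying on the far part of the board; leave it. Origin: centre of its underside.
- chopstick1: The other chopstick, alike, beside the first; leave it. Origin: centre of its underside.
- bamboo: Round bamboo tray, a disc of 200 mm diameter, 10 mm thick, to the right of the work; leave it. Origin: centre of its underside.
- bowl: Glazed ceramic bowl, 120 mm across, 60 mm high, standing on the bamboo tray; leave it. Origin: centre of its underside.
Things that resemble listed ones, but are neither listed nor needed, are in the scene too. There is more than one size of the lid; the one meant has the size given above.

How it is judged:
By the outcome, as a careful person would: the job done as asked, in the order asked, and still so for the second after the job is handed in, with the robot touching nothing.
It also fails if it takes over 58 s, if anything falls off the work surface, if the arm or the gripper's body presses on something with over 40 N, if the wrist force passes 120 N, or if a joint passes its speed limit or range.

## Working session

There is one attempt and no reset: what is moved stays moved. The work goes in short steps, Python scripts to look and compute and a tool call to move; the robot and the scene stay as the last step left them, time stands still between calls to the robot, and variables do not carry over. Pictures are saved under pics/ and viewed, about 8 in all and at most 12, crops included, and the job is handed in when it is done.

Besides the shell and the picture viewer there is one more tool, called after "Call:" by a JSON object that holds its "op" and its "data", one argument or row to a line. send_rows: Moves the arm, as the interface text tells. Its arguments: {"type":"object","properties":{"plan":{"type":"array"},"grip_force":{"type":"number"}},"required":["plan"]}

```bash
ls; mkdir -p pics
python3 - <<'E'
from rig import readout, imaging, r
import cv2, numpy as np
print(readout.state())
for n in ("scene","side"):
    p,d=imaging.capture(n); np.savez(f"/tmp/{n}.npz",p=p,d=d)
    cv2.imwrite(f"pics/{n}0.png",cv2.resize(p[:,:,::-1],(768,576)))
    c=imaging.get_calibration(n); print(n,c)
print(imaging.get_calibration("wrist"))
E
```

```text
pics
{'t': 0.0, 'qpos': array([ 6.14926278e+01,  1.77067166e+01,  9.36895127e+01, -1.38553431e-03,
        6.87351644e+01, -3.99088198e+00]), 'joint_vel': array([-0.03521718, -0.01832985, -0.01314383, -0.03898446, -0.10736334,
        0.04371241]), 'joint_efforts': array([ 9.50976464e-04, -4.15237963e+01, -2.76673704e+01,  1.38476285e-04,
        9.99064010e-03,  2.77191458e-05]), 'tool_pos': array([0.25896353, 0.56793323, 0.23002307]), 'tool_rot': array([-1.79868835e+02, -7.85778418e-03,  1.55484005e+02]), 'wrist_force': array([-0.37895706, -0.09136929,  0.12295935]), 'wrist_torque': array([0.04211701, 0.02863867, 0.0068692 ]), 'width': 0.08556956770363057}
scene {'camera_matrix': array([[363.10449607,   0.        , 257.69735373],
       [  0.        , 363.10449607, 184.61045224],
       [  0.        ,   0.        ,   1.        ]]), 'extrinsics': array([[ 0.76968431,  0.37674279, -0.51541336,  1.24826394],
       [ 0.63836654, -0.44326499,  0.62928873, -0.82456264],
       [ 0.0086153 , -0.81337631, -0.5816741 ,  0.92078502],
       [ 0.        ,  0.        ,  0.        ,  1.       
[... 272 characters left out ...]
917555,  0.70435716, -0.69799332,  0.84653936],
       [-0.01835742, -0.70546868, -0.70850332,  0.99504438],
       [ 0.        ,  0.        ,  0.        ,  1.        ]])}
{'camera_matrix': array([[297.31863964,   0.        , 258.37605101],
       [  0.        , 297.31863964, 192.99199407],
       [  0.        ,   0.        ,   1.        ]]), 'T_tool_cam': array([[-2.83584125e-05, -9.62707471e-01, -2.70544497e-01,
         6.82815594e-02],
       [ 9.99999679e-01,  1.89384000e-04, -7.78725114e-04,
         7.60710180e-04],
       [ 8.00921284e-04, -2.70544433e-01,  9.62707156e-01,
        -1.41706427e-01],
       [ 0.00000000e+00,  0.00000000e+00,  0.00000000e+00,
         1.00000000e+00]])}
```

View pics/scene0.png

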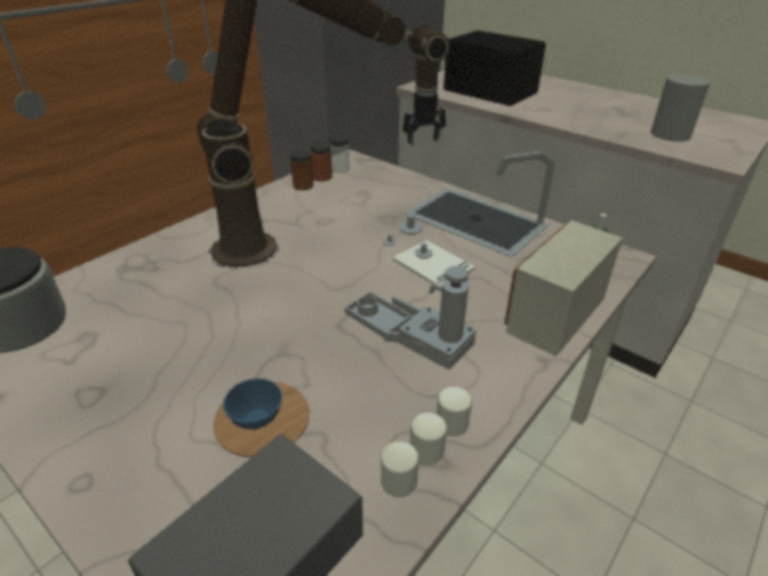

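View pics/side0.png

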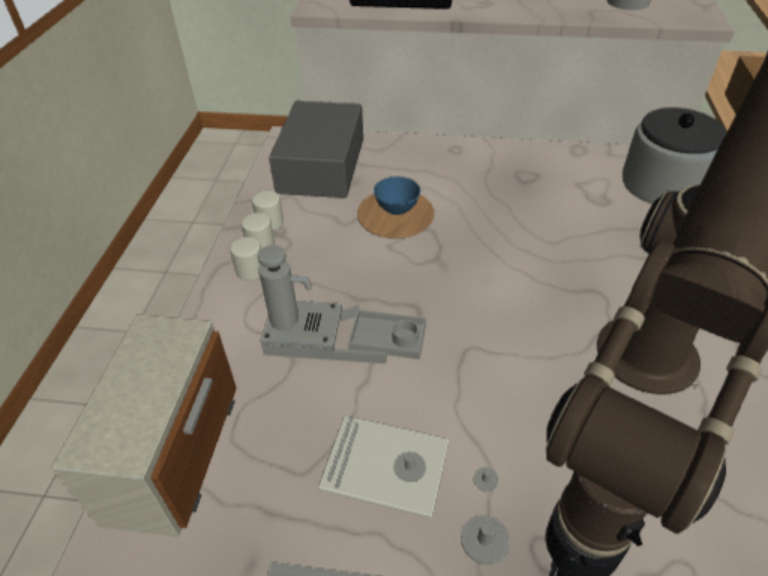

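```bash
cat > h.py <<'E'
import numpy as np, cv2
from rig import imaging, readout
from scipy.spatial.transform import Rotation as R
def ray(name,uv,z):
    c=imaging.get_calibration(name);K=c["camera_matrix"];T=c["extrinsics"]
    uv=np.atleast_2d(np.asarray(uv,float)); z=np.broadcast_to(z,len(uv))
    d=np.c_[(uv-K[:2,2])/K[0,0],np.ones(len(uv))]@T[:3,:3].T
    o=T[:3,3]; return o+d*((z-o[2])/d[:,2])[:,None]
def cloud(name,depth):
    c=imaging.get_calibration(name);K=c["camera_matrix"];T=c["extrinsics"]
    v,u=np.mgrid[:384,:512]
    P=np.stack([(u-K[0,2])/K[0,0]*depth,(v-K[1,2])/K[1,1]*depth,depth],-1)
    return P@T[:3,:3].T+T[:3,3]
def wray(T_wt,uv,z):
    c=imaging.get_calibration("wrist");K=c["camera_matrix"]
    q=(np.atleast_2d(np.asarray(uv,float))-K[:2,2])/K[0,0]; th=np.linalg.norm(q,axis=1)
    d=np.c_[q/np.maximum(th,1e-9)[:,None]*np.sin(th)[:,None],np.cos(th)]
    T=T_wt@c["T_tool_cam"]; d=d@T[:3,:3].T; o=T[:3,3]
    return o+d*((np.broadcast_to(z,len(d))-o[2])/d[:,2])[:,None]
def tool():
    s=readout.state();T=np.eye(4);T[:3,:3]=R.from_euler("xyz",s["tool_rot"],degrees=True).as_matrix();T[:3,3]=s["tool_pos"];return T
def wproj(T_wt,P):
    c=imaging.get_calibration("wrist");K=c["camera_matrix"]
    T=np.linalg.inv(T_wt@c["T_tool_cam"]); p=np.atleast_2d(P)@T[:3,:3].T+T[:3,3]
    th=np.arctan2(np.hypot(p[:,0],p[:,1]),p[:,2]); n=np.hypot(p[:,0],p[:,1])
    return K[:2,2]+(p[:,:2]/n[:,None])*th[:,None]*K[0,0]
E
python3 - <<'E'
from h import *
d=np.load("/tmp/side.npz"); p,dep=d["p"],d["d"]
W=cloud("side",dep)
crop=p[155:350,165:335]; cv2.imwrite("pics/side_crop.png",cv2.resize(crop[:,:,::-1],None,fx=3,fy=3,interpolation=cv2.INTER_CUBIC))
for n,(u,v) in dict(lidknob=(273,304),lidflange=(273,312),small=(323,318),big=(323,358),well=(270,219),cap=(181,167),marble=(320,250),board=(250,300),trayfloor=(250,222),plinth=(222,205)).items(): print(n,W[v,u].round(3), (W[v-1:v+2,u-1:u+2,2]).round(3).ravel())
hi=cv2.inRange(p,(0,0,0),(255,255,255))
E
```

```text
lidknob [0.456 0.317 0.053] [0.053 0.051 0.053 0.055 0.053 0.053 0.055 0.053 0.052]
lidflange [0.455 0.327 0.03 ] [0.031 0.035 0.036 0.027 0.03  0.028 0.023 0.024 0.028]
small [0.326 0.324 0.022] [0.025 0.031 0.03  0.02  0.022 0.026 0.01  0.021 0.019]
big [0.327 0.438 0.046] [0.049 0.051 0.049 0.045 0.046 0.045 0.037 0.042 0.04 ]
well [ 0.497 -0.009  0.004] [0.01  0.011 0.013 0.008 0.004 0.009 0.008 0.01  0.006]
cap [0.747 0.026 0.234] [0.238 0.234 0.235 0.239 0.234 0.235 0.235 0.236 0.235]
marble [0.336 0.096 0.004] [ 0.002  0.004 -0.001  0.003  0.004  0.001  0.004  0.003  0.   ]
board [0.52  0.291 0.014] [0.012 0.016 0.017 0.014 0.014 0.012 0.019 0.995 0.018]
trayfloor [0.559 0.013 0.006] [0.005 0.009 0.006 0.006 0.006 0.007 0.007 0.01  0.005]
plinth [ 0.65  -0.009  0.051] [0.055 0.053 0.051 0.053 0.051 0.047 0.055 0.053 0.052]
```

View pics/side_crop.png

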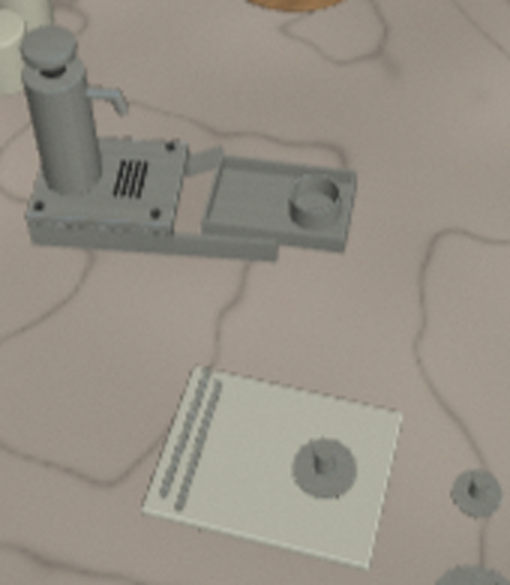

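Run:
```python
from h import *
f=lambda L:(np.array(L,float)+.5)/3-.5+[165,155]
for n,c,z in [("tray leadfar",(223,157),.022),("tray outfar",(357,172),.022),("tray outnear",(345,241),.022),("tray leadnear",(205,234),.022),("well",(315,193),.034),("lidflange",(325,467),.022),("knobtop",(321,450),.052),("guide end",(278,245),.028),("plinth mouth far",(187,142),.048),("plinth mouth near",(172,233),.048),("plinth back near",(31,232),.048),("wing tip",(223,151),.028),("cap",(48,42),.234),("b1",(197,366),.012),("b2",(401,412),.012),("b3",(368,566),.012),("b4",(143,512),.012)]:
    print(n,ray("side",f(c),z)[0].round(4))
p=np.load("/tmp/side.npz")["p"][290:335,245:300].astype(int)
dep=np.load("/tmp/side.npz")["d"]
W=cloud("side",dep)
# lid blob: darker grey on white board
m=(p.sum(2)<430)
g=np.argwhere(m)[:,::-1]+[245,290]
m2=cv2.connectedComponentsWithStats(m.astype(np.uint8)); print(m2[2],m2[3]+[245,290])
```

```text
tray leadfar [ 0.6007 -0.0332  0.022 ]
tray outfar [ 0.4552 -0.0278  0.022 ]
tray outnear [0.4598 0.067  0.022 ]
tray leadnear [0.6023 0.0743 0.022 ]
well [0.4956 0.017  0.034 ]
lidflange [0.4555 0.3182 0.022 ]
knobtop [0.4592 0.3192 0.052 ]
guide end [0.5259 0.0847 0.028 ]
plinth mouth far [ 0.6374 -0.0268  0.048 ]
plinth mouth near [0.6302 0.0975 0.048 ]
plinth back near [0.7706 0.1123 0.048 ]
wing tip [ 0.601  -0.0365  0.028 ]
cap [0.7459 0.0328 0.234 ]
b1 [0.5853 0.224  0.012 ]
b2 [0.3928 0.2503 0.012 ]
b3 [0.4119 0.3974 0.012 ]
b4 [0.6063 0.3732 0.012 ]
[[   0    0   55   45 2128]
 [  45    0    3    1    3]
 [  50    1    2    1    2]
 [  53    8    1    1    1]
 [  18   11   21   20  331]
 [  51   17    1    1    1]
 [  49   26    1    2    2]
 [  48   30    1    1    1]
 [  47   34    2    2    3]
 [  45   43    2    2    3]] [[271.72086466 312.17857143]
 [291.         290.        ]
 [295.5        291.        ]
 [298.         298.        ]
 [272.78247734 310.87613293]
 [296.         307.        ]
 [294.         316.5       ]
 [293.         320.        ]
 [292.33333333 324.66666667]
 [290.33333333 333.33333333]]
```

```bash
cat >> h.py <<'E'
def plan(pos,yaw,n,cl,frm=None):
    "rows from the measured pose (or frm=(pos,yaw)) to pos, yaw, tool down; also levels the tool"
    T=tool()
    Rg=R.from_euler("xyz",[180,0,yaw],degrees=True)
    R0,p0=R.from_matrix(T[:3,:3]),T[:3,3]
    if frm: R0,p0=R.from_euler("xyz",[180,0,frm[1]],degrees=True),np.array(frm[0])
    rv=(R0.inv()*Rg).as_rotvec(degrees=True)/n
    out=[]
    for i in range(n):
        s=R0.inv().apply((np.array(pos)-p0)/n)*1000
        R0=R0*R.from_rotvec(rv,degrees=True)
        out.append([cl]+[float(round(x,1)) for x in s]+[float(round(x/10,3)) for x in rv])
    print(str(out).replace(" ",""))
def snap(name="wrist"):
    T=tool(); p,d=imaging.capture(name); return T,p,d
E
python3 -c "
from h import *
plan([.53,.03,.26],95,11,0.0)"
```

```text
[[0.0,-42.7,-34.3,-2.6,-0.001,0.0,0.55],[0.0,-45.8,-30.0,-2.7,-0.001,0.0,0.55],[0.0,-48.5,-25.5,-2.7,-0.001,0.0,0.55],[0.0,-50.7,-20.7,-2.7,-0.001,0.0,0.55],[0.0,-52.4,-15.8,-2.7,-0.001,0.0,0.55],[0.0,-53.7,-10.7,-2.7,-0.001,0.0,0.55],[0.0,-54.5,-5.5,-2.7,-0.001,0.0,0.55],[0.0,-54.8,-0.2,-2.7,-0.001,0.0,0.55],[0.0,-54.5,5.0,-2.7,-0.001,0.0,0.55],[0.0,-53.8,10.2,-2.7,-0.001,0.0,0.55],[0.0,-52.6,15.3,-2.7,-0.001,0.0,0.55]]
```

Things that could be taken for the lid (side view, 768 wide): the one on the board (410,465), a small one (485,478) and a big one (485,538), both on the marble. I choose the one on the board, as described, and will check its size in a close crop.

Call:
{"op": "send_rows", "data": {
  "plan": [
    [[0, -43, -34, -3, 0, 0, 0.55], [0, -46, -30, -3, 0, 0, 0.55], [0, -48, -25, -3, 0, 0, 0.55], [0, -51, -21, -3, 0, 0, 0.55], [0, -52, -16, -3, 0, 0, 0.55], [0, -54, -11, -3, 0, 0, 0.55], [0, -54, -5, -3, 0, 0, 0.55], [0, -55, 0, -3, 0, 0, 0.55], [0, -54, 5, -3, 0, 0, 0.55], [0, -54, 10, -3, 0, 0, 0.55], [0, -53, 15, -3, 0, 0, 0.55], [0, 0, 0, 0, 0, 0, 0]]
  ]
}}

```text
t: 1.6
tool_pos: [0.5315, 0.0277, 0.2642]
tool_rot: [180.0, 0.1, 94.7]
wrist_force: [-1.0, 0.9, 0.1]
width: 0.0854
```

Run:
```python
from h import *
T,p,d=snap(); np.savez("/tmp/w1.npz",p=p,d=d,T=T); print(T.round(3))
L=np.array([[.456,.318,.022],[.53,.02,.01],[.63,.035,.048],[.5259,.085,.028]]); print(wproj(T,L).round(1))
cv2.imwrite("pics/w1.png",cv2.resize(p[:,:,::-1],(796,597),interpolation=cv2.INTER_CUBIC))
```

```text
[[-0.082  0.997  0.001  0.532]
 [ 0.997  0.082 -0.001  0.028]
 [-0.001  0.    -1.     0.264]
 [ 0.     0.     0.     1.   ]]
[[219.7 -46.1]
 [256.3 168. ]
 [336.6 169.1]
 [257.2 120.2]]
```

View pics/w1.png

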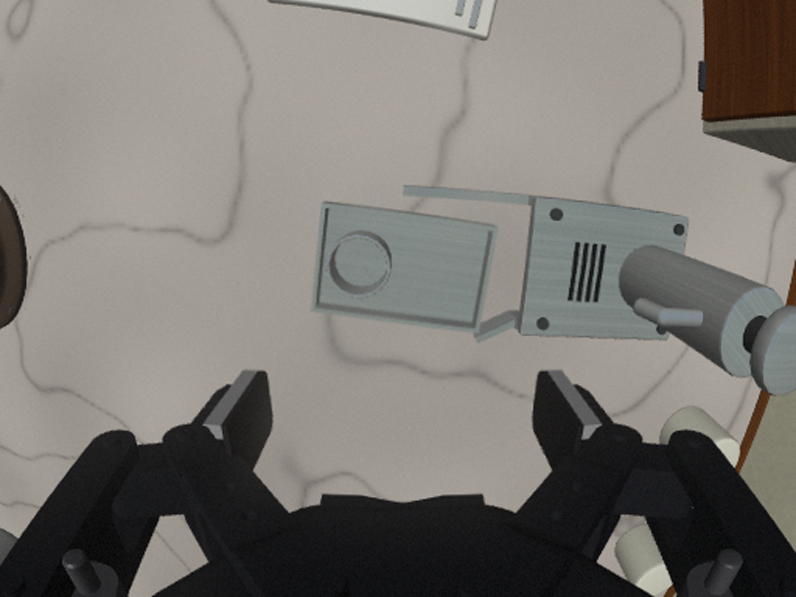

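Run:
```python
from h import *
z=np.load("/tmp/w1.npz"); T=z["T"]; k=512/796
def w(c,h): return wray(T,(np.array(c,float)+.5)*k-.5,h)[0]
pts={}
for n,c,h in [("t_out_L",(322,203),.022),("t_lead_L",(496,226),.022),("t_lead_R",(476,328),.022),("t_out_R",(313,310),.022),("well",(360.5,263),.034),("guide_end_in",(404,194),.028),("guide_end_out",(404,185),.028),("mouthL",(534,195),.048),("mouthR",(521,333),.048),("backL",(688,216),.048),("backR",(667,339),.048),("wingtip",(477,339),.028)]:
    pts[n]=w(c,h); print(n,pts[n].round(4))
def ang(a,b): v=pts[b]-pts[a]; return np.degrees(np.arctan2(v[1],v[0])).round(2), np.hypot(*v[:2]).round(4)
for a,b in [("t_out_L","t_lead_L"),("t_out_R","t_lead_R"),("t_out_R","t_out_L"),("t_lead_R","t_lead_L"),("mouthR","mouthL"),("mouthL","backL"),("mouthR","backR"),("backR","backL")]: print(a,b,ang(a,b))
```

```text
t_out_L [0.462  0.0672 0.022 ]
t_lead_L [0.6091 0.06   0.022 ]
t_lead_R [ 0.6028 -0.0315  0.022 ]
t_out_R [ 0.4581 -0.0266  0.022 ]
well [0.4985 0.0209 0.034 ]
guide_end_in [0.5295 0.0797 0.028 ]
guide_end_out [0.5289 0.0871 0.028 ]
mouthL [0.6315 0.0905 0.048 ]
mouthR [ 0.6369 -0.0244  0.048 ]
backL [0.7808 0.0939 0.048 ]
backR [ 0.7844 -0.0213  0.048 ]
wingtip [ 0.6039 -0.0396  0.028 ]
t_out_L t_lead_L (np.float64(-2.81), np.float64(0.1473))
t_out_R t_lead_R (np.float64(-1.93), np.float64(0.1448))
t_out_R t_out_L (np.float64(87.63), np.float64(0.0939))
t_lead_R t_lead_L (np.float64(86.09), np.float64(0.0917))
mouthR mouthL (np.float64(92.67), np.float64(0.115))
mouthL backL (np.float64(1.3), np.float64(0.1493))
mouthR backR (np.float64(1.19), np.float64(0.1476))
backR backL (np.float64(91.79), np.float64(0.1153))
```

```bash
python3 -c "
from h import *
plan([.4975,.0207,.12],177.2,9,0.0)"
```

```text
[[0.0,-0.7,-3.7,16.0,-0.0,-0.001,-0.915],[0.0,-0.1,-3.8,16.0,-0.0,-0.001,-0.915],[0.0,0.5,-3.7,16.0,-0.0,-0.001,-0.915],[0.0,1.1,-3.6,16.0,-0.0,-0.001,-0.915],[0.0,1.7,-3.4,16.0,-0.0,-0.001,-0.915],[0.0,2.2,-3.1,16.0,-0.0,-0.001,-0.915],[0.0,2.7,-2.7,16.0,-0.0,-0.001,-0.915],[0.0,3.0,-2.2,16.0,-0.0,-0.001,-0.915],[0.0,3.4,-1.7,16.0,-0.0,-0.001,-0.915]]
```

Call:
{"op": "send_rows", "data": {
  "plan": [
    [[0, -0.7, -3.7, 16, 0, 0, -0.915], [0, -0.1, -3.8, 16, 0, 0, -0.915], [0, 0.5, -3.7, 16, 0, 0, -0.915], [0, 1.1, -3.6, 16, 0, 0, -0.915], [0, 1.7, -3.4, 16, 0, 0, -0.915], [0, 2.2, -3.1, 16, 0, 0, -0.915], [0, 2.7, -2.7, 16, 0, 0, -0.915], [0, 3.0, -2.2, 16, 0, 0, -0.915], [0, 3.4, -1.7, 16, 0, 0, -0.915], [0, 0, 0, 0, 0, 0, 0]]
  ]
}}

```text
t: 2.9
tool_pos: [0.4949, 0.0235, 0.1187]
tool_rot: [180.0, -0.3, 177.3]
wrist_force: [-0.7, -0.3, -1.1]
width: 0.0855
```

Run:
```python
from h import *
T,p,d=snap(); np.savez("/tmp/w2.npz",p=p,d=d,T=T); print(T.round(4), readout.state()["qpos"].round(1))
a=wproj(T,[[.4975,.0207,.034],[.4975,.0477,.034],[.5245,.0207,.034]]); print(a)
cv2.imwrite("pics/w2.png",cv2.resize(p[:,:,::-1],(796,597),interpolation=cv2.INTER_CUBIC))
```

```text
[[-9.989e-01  4.630e-02 -4.700e-03  4.949e-01]
 [ 4.630e-02  9.989e-01  6.000e-04  2.350e-02]
 [ 4.700e-03  3.000e-04 -1.000e+00  1.187e-01]
 [ 0.000e+00  0.000e+00  0.000e+00  1.000e+00]] [ -2.4  11.9 115.5   0.   52.7 -89.6]
[[254.44393613 202.1733725 ]
 [288.19101027 200.65449237]
 [256.09351836 233.29899373]]
```

View pics/w2.png

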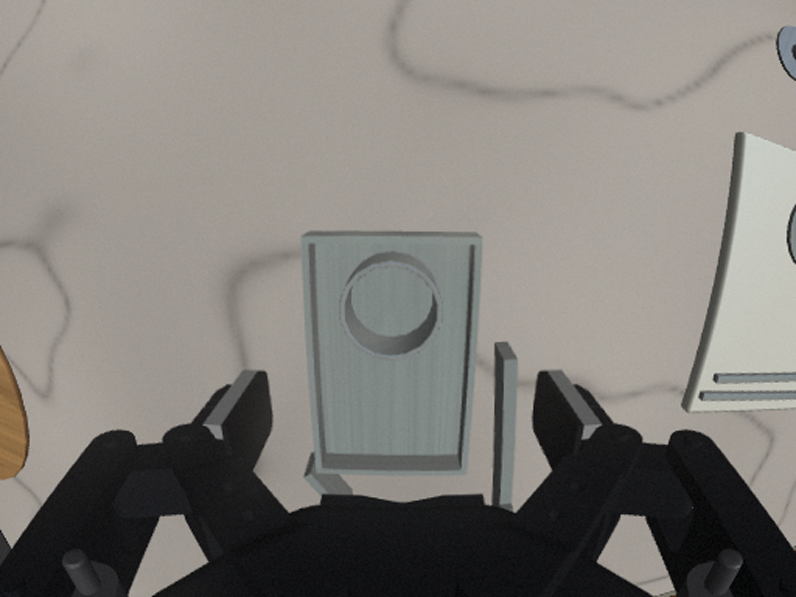

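```bash
python3 -c "
from h import *
plan([.495,.0165,.018],177.2,5,0.0)"
```

```text
[[0.0,0.1,-1.4,20.3,0.0,-0.002,0.002],[0.0,0.1,-1.4,20.3,0.0,-0.002,0.002],[0.0,0.2,-1.4,20.3,0.0,-0.002,0.002],[0.0,0.2,-1.4,20.3,0.0,-0.002,0.002],[0.0,0.2,-1.4,20.3,0.0,-0.002,0.002]]
```

Call:
{"op": "send_rows", "data": {
  "plan": [
    [[0, 0.2, -1.4, 20, 0, 0, 0], [0, 0.2, -1.4, 20, 0, 0, 0], [0, 0.2, -1.4, 20, 0, 0, 0], [0, 0.2, -1.4, 20, 0, 0, 0], [0, 0.2, -1.4, 15, 0, 0, 0], [0, 0, 0, 0, 0, 0, 0]]
  ],
  "grip_force": 30
}}

```text
t: 3.7
tool_pos: [0.4954, 0.0155, 0.0247]
tool_rot: [180.0, -0.1, 177.3]
wrist_force: [-0.1, 0.2, -0.9]
width: 0.0854
```

Run:
```python
from h import *
T,p,d=snap(); print(T[:3,3].round(4),readout.state()["tool_rot"].round(2))
cv2.imwrite("pics/w3.png",p[:,:,::-1])
```

```text
[0.4954 0.0155 0.0247] [ 1.8000e+02 -2.0000e-02  1.7731e+02]
```

View pics/w3.png

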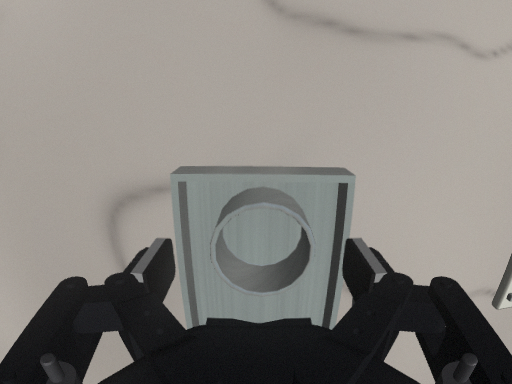

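Run:
```python
from h import *
T=tool();p=T[:3,3]
for dx in(0,.011,-.011):
  print(wproj(T,[[p[0]+dx,p[1],.036],[p[0]+dx,p[1]+.0427,.038]]).round(1))
```

```text
[[257.3 254. ]
 [343.  250.6]]
[[258.3 272.9]
 [341.5 269.6]]
[[256.2 233.7]
 [344.4 230.4]]
```

Call:
{"op": "send_rows", "data": {
  "plan": [
    [[0, 4, 0, 6, 0, 0, 0], [0, 0, 0, 0, 0, 0, 0], [0.5, 0, 0, 0, 0, 0, 0], [1, 0, 0, 0, 0, 0, 0], [1, 0, 0, 0, 0, 0, 0], [1, 0, 0, 0, 0, 0, 0], [1, 0, 0, 0, 0, 0, 0]]
  ],
  "grip_force": 30
}}

```text
t: 4.62
tool_pos: [0.4924, 0.0156, 0.02]
tool_rot: [180.0, 0.0, 177.3]
wrist_force: [-2.1, 1.5, 6.2]
width: 0.0533
```

Run:
```python
from h import *
T,p,d=snap(); s=readout.state();print(s["width"],s["tool_rot"],s["wrist_torque"])
cv2.imwrite("pics/w4.png",p[:,:,::-1])
```

```text
0.05311243791546442 [1.79977360e+02 1.62554590e-02 1.77325406e+02] [0.27497877 0.34089757 0.00331873]
```

View pics/w4.png

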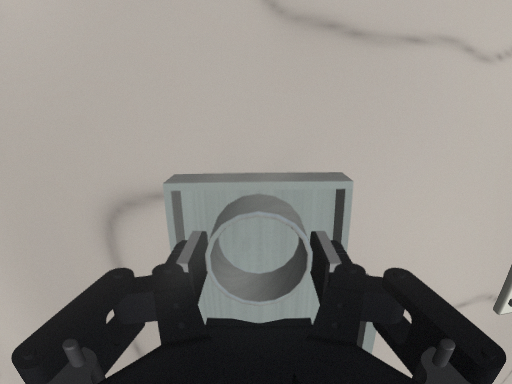

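Call:
{"op": "send_rows", "data": {
  "plan": [
    [[1, 0, 1, 0, 0, 0, -0.15], [1, 0, 1.5, 0, 0, 0, -0.15], [1, 0, 1.5, 0, 0, 0, -0.16], [1, 0, 1.5, 0, 0, 0, 0], [1, 0, 0, 0, 0, 0, 0]]
  ]
}}

```text
t: 5.3
tool_pos: [0.4935, 0.0202, 0.02]
tool_rot: [-179.9, 0.1, -178.0]
wrist_force: [-0.7, -3.2, 5.3]
width: 0.0533
```

Call:
{"op": "send_rows", "data": {
  "plan": [
    [[1, 0, 1, 0, 0, 0, 0], [1, 0, 1, 0, 0, 0, 0]]
  ]
}}

```text
t: 5.55
tool_pos: [0.4935, 0.022, 0.02]
tool_rot: [-179.9, 0.2, -178.0]
wrist_force: [0.4, -4.4, 4.7]
width: 0.053
```

Call:
{"op": "send_rows", "data": {
  "plan": [
    [[1, 0, 1, 0, 0, 0, 0], [1, 0, 0, 0, 0, 0, 0]]
  ]
}}

```text
t: 5.8
tool_pos: [0.4935, 0.0231, 0.02]
tool_rot: [-179.9, 0.2, -178.0]
wrist_force: [-0.2, -4.2, 4.7]
width: 0.0526
```

Call:
{"op": "send_rows", "data": {
  "plan": [
    [[1, 0, 1, 0, 0, 0, 0], [1, 0, 0, 0, 0, 0, 0]]
  ]
}}

```text
t: 6.05
tool_pos: [0.4935, 0.0241, 0.02]
tool_rot: [-179.9, 0.2, -178.0]
wrist_force: [-0.6, -3.8, 5.4]
width: 0.0529
```

Call:
{"op": "send_rows", "data": {
  "plan": [
    [[1, 0, 1, 0, 0, 0, 0], [1, 0, 0.5, 0, 0, 0, 0]]
  ]
}}

```text
t: 6.3
tool_pos: [0.4934, 0.0255, 0.02]
tool_rot: [-179.9, 0.2, -178.0]
wrist_force: [-0.5, -4.2, 4.7]
width: 0.0532
```

Call:
{"op": "send_rows", "data": {
  "plan": [
    [[1, 0, 1, 0, 0, 0, 0], [1, 0, 0.5, 0, 0, 0, 0]]
  ]
}}

```text
t: 6.55
tool_pos: [0.4933, 0.027, 0.02]
tool_rot: [-179.9, 0.2, -178.0]
wrist_force: [0.3, -5.7, 4.9]
width: 0.0531
```

Call:
{"op": "send_rows", "data": {
  "plan": [
    [[1, 0, 0.5, 0, 0, 0, 0], [1, 0, 0.5, 0, 0, 0, 0]]
  ]
}}

```text
t: 6.8
tool_pos: [0.4933, 0.0276, 0.02]
tool_rot: [-179.9, 0.1, -178.0]
wrist_force: [0.5, -6.2, 6.3]
width: 0.0532
```

Run:
```python
from h import *
s=readout.state();print(s["wrist_force"],s["wrist_torque"],s["tool_rot"])
T,p,d=snap("side"); np.savez("/tmp/s2.npz",p=p)
cv2.imwrite("pics/s2.png",cv2.resize(p[190:250,165:300,::-1],None,fx=5.5,fy=5.5,interpolation=cv2.INTER_CUBIC))
```

```text
[ 0.50099134 -6.24243916  6.31483032] [-0.95761169  0.02721    -0.33902924] [-1.79884667e+02  1.47205622e-01 -1.78001614e+02]
```

View pics/s2.png

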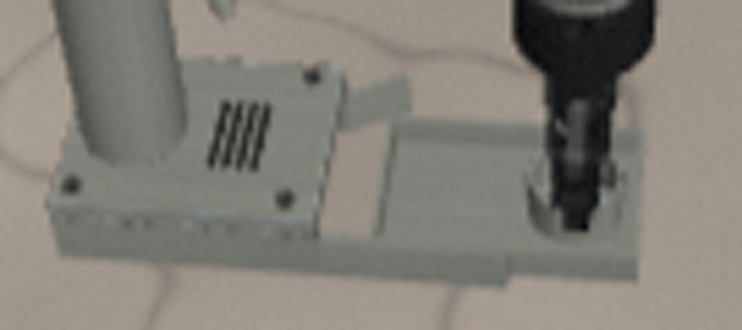

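Call:
{"op": "send_rows", "data": {
  "plan": [
    [[1, -3, 0, 0, 0, 0, 0], [1, -3, 0, 0, 0, 0, 0], [1, -3, 0, 0, 0, 0, 0], [1, -3, 0, 0, 0, 0, 0]]
  ]
}}

```text
t: 7.35
tool_pos: [0.499, 0.0286, 0.0199]
tool_rot: [-180.0, -0.7, -178.1]
wrist_force: [-11.8, -4.8, 20.2]
width: 0.0534
```

```bash
python3 -c "
from h import *
s=readout.state();print(s['wrist_force'],s['wrist_torque'],s['tool_pos'])"
```

```text
[-11.7704319  -4.7900928  20.2133937] [-0.52436482  1.91438952 -0.33393075] [0.49896083 0.02860486 0.01985269]
```

Call:
{"op": "send_rows", "data": {
  "plan": [
    [[1, 0, 0, 0, 0, 0, 0]]
  ]
}}

```text
t: 7.48
tool_pos: [0.4999, 0.0287, 0.0199]
tool_rot: [-180.0, -0.5, -178.1]
wrist_force: [-10.4, -4.4, 18.1]
width: 0.0533
```

Call:
{"op": "send_rows", "data": {
  "plan": [
    [[1, 0, 0, -1, 0, 0, 0], [1, 0, 0, 0, 0, 0, 0]]
  ]
}}

```text
t: 7.72
tool_pos: [0.5005, 0.0287, 0.02]
tool_rot: [-180.0, -0.4, -178.1]
wrist_force: [-5.7, -3.7, 9.7]
width: 0.0534
```

```bash
python3 -c "
from h import *
s=readout.state();print(s['wrist_force'],s['wrist_torque'],s['tool_pos'],s['tool_rot'])"
```

```text
[-5.73157573 -3.66108187  9.71184478] [-0.50964739  1.04351301 -0.33918718] [0.50045796 0.02871667 0.0199553 ] [-179.9826095    -0.42938107 -178.07028719]
```

Call:
{"op": "send_rows", "data": {
  "plan": [
    [[1, 0, 0, -0.8, 0, 0, 0], [1, 0, 0, 0, 0, 0, 0]]
  ]
}}

```text
t: 7.98
tool_pos: [0.5006, 0.0287, 0.02]
tool_rot: [-180.0, -0.4, -178.1]
wrist_force: [-4.6, -4.1, 3.9]
width: 0.0531
```

Call:
{"op": "send_rows", "data": {
  "plan": [
    [[1, -2, 0, 0, 0, 0, 0], [1, -2, 0, 0, 0, 0, 0]]
  ]
}}

```text
t: 8.22
tool_pos: [0.5041, 0.0289, 0.02]
tool_rot: [-180.0, -0.5, -178.1]
wrist_force: [-4.5, -4.1, 4.5]
width: 0.0532
```

Call:
{"op": "send_rows", "data": {
  "plan": [
    [[1, -2, 0, 0, 0, 0, 0], [1, -2, 0, 0, 0, 0, 0]]
  ]
}}

```text
t: 8.48
tool_pos: [0.5082, 0.0289, 0.02]
tool_rot: [-180.0, -0.5, -178.1]
wrist_force: [-5.5, -4.5, 5.5]
width: 0.0533
```

Call:
{"op": "send_rows", "data": {
  "plan": [
    [[1, -3, 0, -0.2, 0, 0, 0], [1, -3, 0, -0.2, 0, 0, 0], [1, -3, 0, -0.2, 0, 0, 0], [1, -3, 0, -0.1, 0, 0, 0]]
  ]
}}

```text
t: 8.98
tool_pos: [0.5203, 0.0292, 0.0201]
tool_rot: [-180.0, -0.4, -178.1]
wrist_force: [-3.8, -4.4, 0.1]
width: 0.0533
```

```bash
python3 -c "
from h import *
s=readout.state();print(s['wrist_force'],s['wrist_torque'],s['tool_pos'],s['tool_rot'])"
```

```text
[-3.78776491 -4.43125636  0.12734558] [-0.58044204  0.56479138 -0.36718743] [0.52028626 0.02921622 0.02005711] [-179.96956036   -0.43036432 -178.06983913]
```

Call:
{"op": "send_rows", "data": {
  "plan": [
    [[1, -3, 0, 0, 0, 0, 0], [1, -3, 0, 0, 0, 0, 0], [1, -3, 0, 0, 0, 0, 0], [1, -3, 0, 0, 0, 0, 0]]
  ]
}}

```text
t: 9.48
tool_pos: [0.5322, 0.0296, 0.02]
tool_rot: [-180.0, -0.4, -178.1]
wrist_force: [-3.9, -3.6, 0.3]
width: 0.053
```

Call:
{"op": "send_rows", "data": {
  "plan": [
    [[1, -3, 0, 0, 0, 0, 0], [1, -3, 0, 0, 0, 0, 0], [1, -3, 0, 0, 0, 0, 0], [1, -3, 0, 0, 0, 0, 0]]
  ]
}}

```text
t: 9.98
tool_pos: [0.5442, 0.0299, 0.0201]
tool_rot: [-180.0, -0.5, -178.1]
wrist_force: [-4.2, -5.3, 1.3]
width: 0.0535
```

```bash
python3 -c "
from h import *
s=readout.state();print(s['wrist_force'],s['wrist_torque'],s['tool_pos'],s['tool_rot'])"
```

```text
[-4.17219854 -5.32404894  1.28274492] [-0.5989332   0.70887906 -0.38305134] [0.54415075 0.02989215 0.02005291] [-179.96368046   -0.45527682 -178.07993255]
```

Sliding along the wall with steady force. On toward the stop (expected well x about 0.58–0.60), slower near the end.

Call:
{"op": "send_rows", "data": {
  "plan": [
    [[1, -3, 0, 0, 0, 0, 0], [1, -3, 0, 0, 0, 0, 0], [1, -3, 0, 0, 0, 0, 0], [1, -3, 0, 0, 0, 0, 0], [1, -3, 0, 0, 0, 0, 0], [1, -3, 0, 0, 0, 0, 0], [1, -3, 0, 0, 0, 0, 0], [1, -3, 0, 0, 0, 0, 0]]
  ]
}}

```text
t: 10.98
tool_pos: [0.5681, 0.0305, 0.0201]
tool_rot: [-180.0, -0.5, -178.1]
wrist_force: [-4.4, -5.6, 2.3]
width: 0.0533
```

Call:
{"op": "send_rows", "data": {
  "plan": [
    [[1, -1.5, 0, 0, 0, 0, 0], [1, -1.5, 0, 0, 0, 0, 0], [1, -1.5, 0, 0, 0, 0, 0], [1, -1.5, 0, 0, 0, 0, 0]]
  ]
}}

```text
t: 11.48
tool_pos: [0.5741, 0.0307, 0.02]
tool_rot: [-180.0, -0.5, -178.1]
wrist_force: [-4.6, -5.4, 1.6]
width: 0.0533
```

Call:
{"op": "send_rows", "data": {
  "plan": [
    [[1, -1, 0, 0, 0, 0, 0], [1, -1, 0, 0, 0, 0, 0], [1, -1, 0, 0, 0, 0, 0], [1, -1, 0, 0, 0, 0, 0]]
  ]
}}

```text
t: 11.98
tool_pos: [0.578, 0.0308, 0.0201]
tool_rot: [-180.0, -0.5, -178.1]
wrist_force: [-4.2, -5.0, 1.5]
width: 0.0529
```

Call:
{"op": "send_rows", "data": {
  "plan": [
    [[1, -1, 0, 0, 0, 0, 0], [1, -1, 0, 0, 0, 0, 0], [1, -1, 0, 0, 0, 0, 0]]
  ]
}}

```text
t: 12.35
tool_pos: [0.581, 0.0309, 0.0201]
tool_rot: [-179.9, -0.5, -178.1]
wrist_force: [-3.4, -5.2, 2.0]
width: 0.0532
```

Call:
{"op": "send_rows", "data": {
  "plan": [
    [[1, -1, 0, 0, 0, 0, 0], [1, -1, 0, 0, 0, 0, 0], [1, -1, 0, 0, 0, 0, 0]]
  ]
}}

```text
t: 12.72
tool_pos: [0.584, 0.031, 0.02]
tool_rot: [-179.9, -0.5, -178.1]
wrist_force: [-3.9, -6.0, 1.7]
width: 0.0531
```

Call:
{"op": "send_rows", "data": {
  "plan": [
    [[1, -1, 0, 0, 0, 0, 0], [1, -1, 0, 0, 0, 0, 0], [1, -1, 0, 0, 0, 0, 0]]
  ]
}}

```text
t: 13.1
tool_pos: [0.5867, 0.0311, 0.0201]
tool_rot: [-179.9, -0.5, -178.1]
wrist_force: [-5.5, -5.2, 2.3]
width: 0.0532
```

Call:
{"op": "send_rows", "data": {
  "plan": [
    [[1, -1, 0, 0, 0, 0, 0], [1, -1, 0, 0, 0, 0, 0]]
  ]
}}

```text
t: 13.35
tool_pos: [0.5887, 0.0311, 0.0201]
tool_rot: [-179.9, -0.5, -178.1]
wrist_force: [-5.3, -5.9, 2.8]
width: 0.0531
```

Call:
{"op": "send_rows", "data": {
  "plan": [
    [[1, -1, 0, 0, 0, 0, 0], [1, -0.5, 0, 0, 0, 0, 0]]
  ]
}}

```text
t: 13.6
tool_pos: [0.5902, 0.0312, 0.0201]
tool_rot: [-179.9, -0.5, -178.1]
wrist_force: [-4.9, -4.9, 1.8]
width: 0.0533
```

Call:
{"op": "send_rows", "data": {
  "plan": [
    [[1, -1, 0, 0, 0, 0, 0], [1, -1, 0, 0, 0, 0, 0], [1, -0.5, 0, 0, 0, 0, 0]]
  ]
}}

```text
t: 13.98
tool_pos: [0.5927, 0.0312, 0.0201]
tool_rot: [-179.9, -0.5, -178.1]
wrist_force: [-5.0, -5.0, 3.6]
width: 0.0532
```

Call:
{"op": "send_rows", "data": {
  "plan": [
    [[1, -1, 0, 0, 0, 0, 0], [1, -1, 0, 0, 0, 0, 0], [1, -0.5, 0, 0, 0, 0, 0]]
  ]
}}

```text
t: 14.35
tool_pos: [0.5951, 0.0313, 0.02]
tool_rot: [-179.9, -0.5, -178.1]
wrist_force: [-5.4, -5.3, 3.4]
width: 0.0533
```

Call:
{"op": "send_rows", "data": {
  "plan": [
    [[1, -1, 0, 0, 0, 0, 0], [1, -1, 0, 0, 0, 0, 0]]
  ]
}}

```text
t: 14.6
tool_pos: [0.5957, 0.0313, 0.02]
tool_rot: [-179.9, -0.7, -178.1]
wrist_force: [-9.6, -6.0, 6.6]
width: 0.0533
```

Call:
{"op": "send_rows", "data": {
  "plan": [
    [[1, -1, 0, 0, 0, 0, 0], [1, -1, 0, 0, 0, 0, 0]]
  ]
}}

```text
t: 14.85
tool_pos: [0.5957, 0.0314, 0.02]
tool_rot: [-179.9, -1.0, -178.1]
wrist_force: [-13.3, -5.8, 11.5]
width: 0.0535
```

Call:
{"op": "send_rows", "data": {
  "plan": [
    [[1, -1, 0, 0, 0, 0, 0], [1, -1, 0, 0, 0, 0, 0]]
  ]
}}

```text
t: 15.1
tool_pos: [0.596, 0.0315, 0.02]
tool_rot: [-180.0, -1.2, -178.0]
wrist_force: [-16.4, -4.8, 14.0]
width: 0.0532
```

Call:
{"op": "send_rows", "data": {
  "plan": [
    [[1, 0, 0, -1, 0, 0, 0], [1, 0, 0, -0.5, 0, 0, 0], [1, 0, 0, 0, 0, 0, 0]]
  ]
}}

```text
t: 15.48
tool_pos: [0.5961, 0.0319, 0.02]
tool_rot: [-180.0, -1.1, -178.1]
wrist_force: [-11.5, -4.9, 5.0]
width: 0.0532
```

Run:
```python
from h import *
s=readout.state();print(s['wrist_force'],s['wrist_torque'],s['tool_pos'],s['tool_rot'])
T,p,d=snap("side"); np.savez("/tmp/s3.npz",p=p)
cv2.imwrite("pics/s3.png",cv2.resize(p[160:250,165:300,::-1],None,fx=5.5,fy=5.5,interpolation=cv2.INTER_CUBIC))
```

```text
[-11.504753    -4.87012114   5.01466026] [-0.53204666  1.89563151 -0.39703884] [0.59612132 0.03191889 0.02004862] [-179.99397626   -1.14872698 -178.08072824]
```

View pics/s3.png

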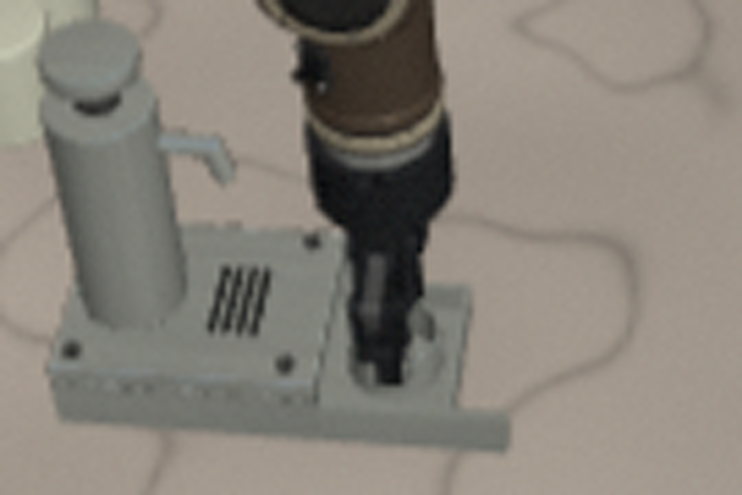

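Call:
{"op": "send_rows", "data": {
  "plan": [
    [[1, 2, -2, 0, 0, 0, 0], [1, 0, 0, 0, 0, 0, 0], [0.3, 0, 0, 0, 0, 0, 0], [0.3, 0, 0, 0, 0, 0, 0], [0.3, 0, 0, 0, 0, 0, 0]]
  ]
}}

```text
t: 16.15
tool_pos: [0.6043, 0.0307, 0.0236]
tool_rot: [-180.0, 0.1, -178.0]
wrist_force: [-0.2, -0.2, -0.2]
width: 0.0598
```

```bash
python3 -c "
from h import *
s=readout.state();print(s['wrist_force'],s['wrist_torque'],s['tool_pos'],s['tool_rot'])"
```

```text
[-0.19899325 -0.17185847 -0.18592739] [-0.06604618 -0.01070227  0.02213173] [0.60427441 0.03065565 0.02362659] [-1.79994485e+02  9.16964497e-02 -1.78041870e+02]
```

Call:
{"op": "send_rows", "data": {
  "plan": [
    [[0.3, 0, 0, -25, 0, 0, 0], [0.3, 0, 0, -25, 0, 0, 0], [0.6, 30, 2, -5, 0, 0, 0], [1, 30, 0, 0, 0, 0, 0], [1, 30, 0, 20, 0, 0, 0], [1, 5, 0, 30, 0, 0, 0], [1, 0, 0, 16, 0, 0, 0], [1, 0, 0, 0, 0, 0, 0]]
  ]
}}

```text
t: 17.15
tool_pos: [0.5082, 0.0294, 0.0115]
tool_rot: [180.0, -0.1, -178.1]
wrist_force: [-0.6, 0.5, 0.2]
width: -0.0003
```

Run:
```python
from h import *
s=readout.state();print(s['wrist_force'],s['tool_pos'],s['tool_rot'])
T,p,d=snap(); np.savez("/tmp/w5.npz",p=p,T=T)
cv2.imwrite("pics/w5.png",p[:,:,::-1])
```

```text
[-0.58787767  0.46056388  0.20130508] [0.50821856 0.02941793 0.01148947] [ 1.79994011e+02 -8.27265725e-02 -1.78059595e+02]
```

View pics/w5.png

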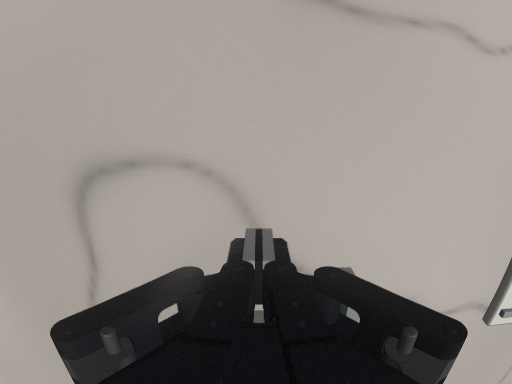

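Call:
{"op": "send_rows", "data": {
  "plan": [
    [[1, -8, 0, 0, 0, 0, 0], [1, -8, 0, 0, 0, 0, 0], [1, -8, 0, 0, 0, 0, 0], [1, -4, 0, 0, 0, 0, 0], [1, -2, 0, 0, 0, 0, 0]]
  ]
}}

```text
t: 17.82
tool_pos: [0.5387, 0.0304, 0.0123]
tool_rot: [-180.0, 0.0, -178.1]
wrist_force: [1.0, 0.6, -0.2]
width: 0.0004
```

Call:
{"op": "send_rows", "data": {
  "plan": [
    [[1, -1.5, 0, 0, 0, 0, 0], [1, -1.5, 0, 0, 0, 0, 0], [1, -1.5, 0, 0, 0, 0, 0], [1, -1.5, 0, 0, 0, 0, 0]]
  ]
}}

```text
t: 18.32
tool_pos: [0.5444, 0.0306, 0.0123]
tool_rot: [-180.0, -0.0, -178.1]
wrist_force: [0.5, 0.5, 0.2]
width: 0.0001
```

Call:
{"op": "send_rows", "data": {
  "plan": [
    [[1, -1.5, 0, 0, 0, 0, 0], [1, -1.5, 0, 0, 0, 0, 0], [1, -1.5, 0, 0, 0, 0, 0]]
  ]
}}

```text
t: 18.7
tool_pos: [0.5489, 0.0308, 0.0123]
tool_rot: [-180.0, -0.0, -178.1]
wrist_force: [0.3, 0.5, -0.0]
width: 0.0001
```

Call:
{"op": "send_rows", "data": {
  "plan": [
    [[1, -1.5, 0, 0, 0, 0, 0], [1, -1.5, 0, 0, 0, 0, 0], [1, -1, 0, 0, 0, 0, 0]]
  ]
}}

```text
t: 19.08
tool_pos: [0.5499, 0.0309, 0.0115]
tool_rot: [180.0, -0.4, -178.1]
wrist_force: [-6.0, -0.2, 3.8]
width: -0.0001
```

Call:
{"op": "send_rows", "data": {
  "plan": [
    [[1, -1, 0, 0, 0, 0, 0], [1, -1, 0, 0, 0, 0, 0], [1, -1, 0, 0, 0, 0, 0]]
  ]
}}

```text
t: 19.45
tool_pos: [0.55, 0.0311, 0.0108]
tool_rot: [180.0, -0.7, -178.0]
wrist_force: [-11.0, -0.5, 4.8]
width: -0.0003
```

```bash
python3 -c "
from h import *
plan([.455,.317,.12],182,6,0.0,frm=([.515,.031,.13],182))"
```

```text
[[0.0,8.3,48.0,1.7,0.0,0.0,0.0],[0.0,8.3,48.0,1.7,0.0,0.0,0.0],[0.0,8.3,48.0,1.7,0.0,0.0,0.0],[0.0,8.3,48.0,1.7,0.0,0.0,0.0],[0.0,8.3,48.0,1.7,0.0,0.0,0.0],[0.0,8.3,48.0,1.7,0.0,0.0,0.0]]
```

Call:
{"op": "send_rows", "data": {
  "plan": [
    [[1, 8, 0, 0, 0, 0, 0], [1, 20, 0, 0, 0, 0, 0], [0.5, 10, 0, -60, 0, 0, 0], [0, 0, 0, -60, 0, 0, 0]]
  ]
}}

```text
t: 19.95
tool_pos: [0.517, 0.0298, 0.1326]
tool_rot: [180.0, -0.0, -178.1]
wrist_force: [1.1, 0.9, 0.8]
width: 0.0357
```

Call:
{"op": "send_rows", "data": {
  "plan": [
    [[0, 8, 48, 2, 0, 0, 0], [0, 9, 48, 2, 0, 0, 0], [0, 8, 48, 2, 0, 0, 0], [0, 9, 48, 2, 0, 0, 0], [0, 8, 48, 2, 0, 0, 0], [0, 8, 48, 2, 0, 0, 0], [0, 0, 0, 0, 0, 0, 0]]
  ]
}}

```text
t: 20.82
tool_pos: [0.4584, 0.3195, 0.1209]
tool_rot: [179.9, 0.2, -177.8]
wrist_force: [-0.4, 0.4, -0.0]
width: 0.0853
```

Run:
```python
from h import *
T,p,d=snap(); np.savez("/tmp/w6.npz",p=p,T=T); print(T[:3,3])
print(wproj(T,[[T[0,3],T[1,3],.022],[T[0,3],T[1,3],.052],[T[0,3],T[1,3]+.028,.022]]).round(1))
cv2.imwrite("pics/w6.png",cv2.resize(p[:,:,::-1],(796,597),interpolation=cv2.INTER_CUBIC))
```

```text
[0.45843345 0.31946678 0.12088799]
[[257.6 193.1]
 [257.6 204.2]
 [290.7 194.3]]
```

View pics/w6.png

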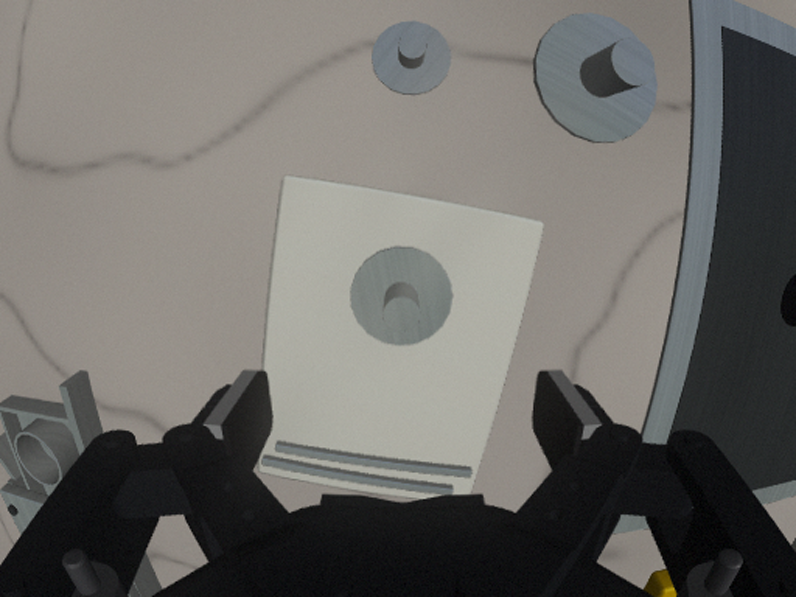

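Call:
{"op": "send_rows", "data": {
  "plan": [
    [[0, 1.5, -0.5, 30, 0, 0, 0], [0, 1, -0.5, 30, 0, 0, 0], [0, 0, 0, 25, 0, 0, 0], [0, 0, 0, 8, 0, 0, 0], [0, 0, 0, 0, 0, 0, 0]]
  ]
}}

```text
t: 21.5
tool_pos: [0.456, 0.314, 0.0272]
tool_rot: [-180.0, -0.0, -178.1]
wrist_force: [-0.2, -0.7, -0.3]
width: 0.0855
```

Call:
{"op": "send_rows", "data": {
  "plan": [
    [[0.5, 0, 0, 0, 0, 0, 0], [1, 0, 0, 0, 0, 0, 0], [1, 0, 0, 0, 0, 0, 0], [1, 0, 0, 0, 0, 0, 0], [1, 0, 0, 0, 0, 0, 0], [1, 0, 0, 0, 0, 0, 0]]
  ],
  "grip_force": 40
}}

```text
t: 22.25
tool_pos: [0.4563, 0.3154, 0.028]
tool_rot: [179.9, 0.1, -178.1]
wrist_force: [-0.9, 1.8, 5.9]
width: 0.0165
```

Run:
```python
from h import *
T,p,d=snap(); np.savez("/tmp/w7.npz",p=p,T=T); s=readout.state(); print(s["tool_pos"],s["tool_rot"],s["wrist_force"],s["width"])
cv2.imwrite("pics/w7.png",p[:,:,::-1])
```

```text
[0.45625633 0.3153995  0.02804251] [ 1.79944328e+02  7.03800353e-02 -1.78062788e+02] [-0.29825875  0.52141154  4.60909741] 0.016335840942488303
```

View pics/w7.png

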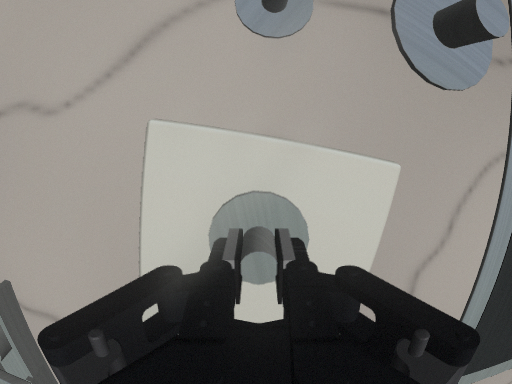

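```bash
cat >> h.py <<'E'
def wcloud(T_wt,d):
    c=imaging.get_calibration("wrist");K=c["camera_matrix"];v,u=np.mgrid[:384,:512]
    q=np.stack([(u-K[0,2])/K[0,0],(v-K[1,2])/K[1,1]],-1);th=np.linalg.norm(q,axis=-1)
    s=np.tan(th)/np.maximum(th,1e-9)
    P=np.stack([q[...,0]*s*d,q[...,1]*s*d,d],-1); T=T_wt@c["T_tool_cam"]
    return P@T[:3,:3].T+T[:3,3]
def circ(P):
    A=np.c_[2*P[:,:2],np.ones(len(P))]; x=np.linalg.lstsq(A,(P[:,:2]**2).sum(1),rcond=None)[0]
    return x[:2],np.sqrt(x[2]+x[0]**2+x[1]**2)
def rim(T,p,d,guess,zlo=.028,zhi=.040,rad=.033):
    W=wcloud(T,d); m=(d>0)&(W[...,2]>zlo)&(W[...,2]<zhi)&(np.hypot(W[...,0]-guess[0],W[...,1]-guess[1])<rad)
    P=W[m]; c,r=circ(P); e=np.abs(np.hypot(*(P[:,:2]-c).T)-r); 
    for _ in range(5):
        P=P[e<.004]; c,r=circ(P); e=np.abs(np.hypot(*(P[:,:2]-c).T)-r)
    return c.round(4),r.round(4),len(P),P[:,2].mean().round(4)
def edgefit(T,p,guess,z,r0,show=False):
    "radial search for the outermost rim edge: rectify onto plane z, polar gradient, circle fit"
    S=np.linspace(-.05,.05,401); X,Y=np.meshgrid(guess[0]+S,guess[1]+S)
    uv=wproj(T,np.c_[X.ravel(),Y.ravel(),np.full(X.size,z)]).astype(np.float32)
    return cv2.remap(p,uv[:,0].reshape(X.shape),uv[:,1].reshape(X.shape),cv2.INTER_LINEAR),S
E
python3 - <<'E'
from h import *
z=np.load("/tmp/w2.npz"); T,p,d=z["T"],z["p"],z["d"]
W=wcloud(T,d)
for uv in [(251,150),(251,190),(221,195),(251,162),(251,228),(280,195)]: print(uv,W[uv[1],uv[0]].round(4))
print(rim(T,p,d,(.493,.018)))
for lo,hi in((.030,.036),(.031,.04),(.028,.04)): print(rim(T,p,d,(.493,.018),lo,hi))
z=np.load("/tmp/w1.npz");print(rim(z["T"],z["p"],z["d"],(.4975,.02)))
E
```

```text
(251, 150) [0.4584 0.0194 0.0119]
(251, 190) [0.4956 0.0172 0.0027]
(221, 195) [ 0.4906 -0.0058  0.0331]
(251, 162) [0.4698 0.0187 0.0052]
(251, 228) [0.5203 0.0166 0.0323]
(280, 195) [0.4944 0.0416 0.0275]
(array([0.4958, 0.0179]), np.float64(0.025), 883, np.float64(0.0323))
(array([0.4959, 0.0179]), np.float64(0.025), 786, np.float64(0.0328))
(array([0.496 , 0.0179]), np.float64(0.0251), 741, np.float64(0.0329))
(array([0.4958, 0.0179]), np.float64(0.025), 883, np.float64(0.0323))
(array([0.4961, 0.0172]), np.float64(0.0253), 314, np.float64(0.0325))
```

Call:
{"op": "send_rows", "data": {
  "plan": [
    [[1, 0, 0, -5, 0, 0, 0], [1, 0, 0, -20, 0, 0, 0], [1, 0, 0, -40, 0, 0, 0], [1, 0, 0, -30, 0, 0, 0], [1, 0, 0, 0, 0, 0, 0]]
  ]
}}

```text
t: 22.92
tool_pos: [0.4573, 0.3156, 0.1244]
tool_rot: [179.9, 0.3, -178.1]
wrist_force: [0.5, -0.6, -1.4]
width: 0.0167
```

```bash
cat > lid.py <<'E'
from h import *
from scipy.optimize import least_squares
T,p,d=snap(); np.savez("/tmp/w8.npz",p=p,T=T,d=d); s=readout.state(); print(s["tool_pos"],s["tool_rot"],s["wrist_force"],s["width"])
W=wcloud(T,d); L=(W-T[:3,3])@T[:3,:3]   # tool frame
near=(d>0)&(np.hypot(L[...,0],L[...,1])<.036)
m=near&(L[...,2]>-.012)&(L[...,2]<.02)
print("z hist",np.histogram(L[m][:,2],bins=16,range=(-.012,.02))[0])
P=L[m]; zf=np.median(P[:,2]); P=P[np.abs(P[:,2]-zf)<.004]
print("flange z",zf,"x",np.percentile(P[:,0],[0,1,50,99,100]),"y",np.percentile(P[:,1],[0,1,50,99,100]),len(P))
# outer edge in each direction
c=np.array([0.,0.])
for _ in range(4):
    a=np.arctan2(P[:,1]-c[1],P[:,0]-c[0]); rr=np.hypot(P[:,0]-c[0],P[:,1]-c[1]); E=[]
    for b in np.radians(np.arange(-100,100,8)):
        k=np.where(np.abs(a-b)<np.radians(4))[0]
        if len(k)>3:
            j=k[rr[k].argmax()]
            if rr[j]>.022: E.append(P[j,:2])
    E=np.array(E)
    f=least_squares(lambda q:np.hypot(*(E-q[:2]).T)-q[2],[*c,.028],loss="soft_l1",f_scale=.001); c=f.x[:2]
f2=least_squares(lambda q:np.hypot(*(E-q).T)-.028,c,loss="soft_l1",f_scale=.001)
print("edge fit",f.x.round(4),"r fixed",f2.x.round(4),len(E),np.abs(f.fun).max().round(4))
k=(d>0)&(np.abs(L[...,0])<.016)&(np.abs(L[...,1])<.0085)&(L[...,2]<-.018)&(L[...,2]>-.032); Q=L[k]
print("knob top",len(Q),np.percentile(Q,[2,50,98],axis=0).round(4) if len(Q) else "")
E
python3 lid.py
```

```text
[0.45586859 0.31475622 0.12255716] [ 1.79980602e+02  6.04078401e-02 -1.78060517e+02] [ 0.37143529 -0.68157828 -1.71528305] 0.01632547437276017
z hist [ 157  141  121  114   95   61   42   46  191 2926  220   15    0    0
    0    0]
flange z 0.006842426674664195 x [-0.02861464 -0.0049917   0.0132989   0.02653533  0.02722064] y [-0.02705247 -0.0260074   0.0002821   0.02683442  0.02818957] 3375
edge fit [-0.0005  0.0004  0.0276] r fixed [-0.0009  0.0004] 25 0.0003
knob top 1241 [[-0.0091 -0.008  -0.0293]
 [ 0.0007 -0.0001 -0.023 ]
 [ 0.0099  0.0077 -0.0189]]
```

```bash
python3 -c "
from h import *
plan([.597,.108,.124],182,5,1.0)"
```

```text
[[1.0,-26.8,-42.3,-0.3,0.0,0.001,-0.001],[1.0,-26.8,-42.3,-0.3,0.0,0.001,-0.001],[1.0,-26.8,-42.3,-0.3,0.0,0.001,-0.001],[1.0,-26.8,-42.3,-0.3,0.0,0.001,-0.001],[1.0,-26.8,-42.3,-0.3,0.0,0.001,-0.001]]
```

Call:
{"op": "send_rows", "data": {
  "plan": [
    [[1, -15, -25, 0, 0, 0, 0], [1, -30, -48, 0, 0, 0, 0], [1, -32, -50, 0, 0, 0, 0], [1, -30, -48, 0, 0, 0, 0], [1, -27, -40, 0, 0, 0, 0], [1, 0, 0, 0, 0, 0, 0], [1, 0, 0, 0, 0, 0, 0]]
  ]
}}

```text
t: 23.85
tool_pos: [0.5947, 0.1082, 0.1199]
tool_rot: [180.0, -0.3, -178.1]
wrist_force: [-0.2, -0.3, -1.4]
width: 0.0167
```

Run:
```python
from h import *
T,p,d=snap(); print(T[:3,3].round(4),readout.state()["tool_rot"])
np.savez("/tmp/w9.npz",p=p,T=T,d=d)
W=wcloud(T,d); g=(.599,.033)
for z in((.030,.037),(.028,.04)):
  for gg in (g,(.597,.031)):
    try: print(rim(T,p,d,gg,*z,rad=.034))
    except Exception as e: print(e)
# tray outer end wall top, heights .018-.025
m=(d>0)&(W[...,2]>.017)&(W[...,2]<.026)&(W[...,0]>.53)&(W[...,0]<.60)&(W[...,1]>-.03)&(W[...,1]<.09)
print(m.sum(),np.percentile(W[m],[1,5,50,95,99],axis=0).round(4))
```

```text
[0.5947 0.1082 0.1199] [ 179.99418364   -0.24273037 -178.04486236]
(array([0.5988, 0.0324]), np.float64(0.0252), 745, np.float64(0.0327))
(array([0.5988, 0.0324]), np.float64(0.0252), 745, np.float64(0.0327))
(array([0.5987, 0.0326]), np.float64(0.0251), 862, np.float64(0.0322))
(array([0.5987, 0.0326]), np.float64(0.0251), 862, np.float64(0.0322))
1242 [[ 0.5391 -0.0164  0.0174]
 [ 0.5602 -0.0149  0.0187]
 [ 0.568   0.0443  0.0212]
 [ 0.5964  0.087   0.0254]
 [ 0.5993  0.0882  0.0259]]
```

Call:
{"op": "send_rows", "data": {
  "plan": [
    [[1, 0, -15, 0, 0, 0, 0], [1, 0, -25, 5, 0, 0, 0], [1, -0.9, -25, 15, 0, 0, 0], [1, 0, -11.2, 25, 0, 0, 0], [1, 0, 0, 14, 0, 0, 0], [1, 0, 0, 0, 0, 0, 0], [1, 0, 0, 0, 0, 0, 0]]
  ]
}}

```text
t: 24.78
tool_pos: [0.6008, 0.033, 0.064]
tool_rot: [180.0, 0.1, -178.0]
wrist_force: [0.2, -0.0, -0.8]
width: 0.0166
```

Run:
```python
from h import *
import time
s=readout.state(); print(s["tool_pos"].round(4),s["tool_rot"].round(2),s["wrist_force"].round(1))
T=tool(); g=np.array([.5982,.0321,.0445]); print("need tool mm",((g-T[:3,3])@T[:3,:3]*1000).round(1))
```

```text
[0.6008 0.033  0.064 ] [ 1.80e+02  7.00e-02 -1.78e+02] [ 0.2 -0.  -0.8]
need tool mm [ 2.6 -0.8 19.5]
```

Call:
{"op": "send_rows", "data": {
  "plan": [
    [[1, 2.6, -0.8, 5, 0, 0, 0], [1, 0, 0, 0, 0, 0, 0], [1, 0, 0, 0, 0, 0, 0]]
  ]
}}

```text
t: 25.15
tool_pos: [0.5977, 0.0316, 0.0585]
tool_rot: [-180.0, 0.0, -178.0]
wrist_force: [-0.4, -0.2, -0.3]
width: 0.0164
```

```bash
python3 lid.py
python3 - <<'E'
from h import *
T=tool(); g=np.array([.5982,.0321,.0445]); print("need tool mm",((g-T[:3,3])@T[:3,:3]*1000).round(1))
z=np.load("/tmp/w8.npz");
try: print(rim(z["T"],z["p"],z["d"],(.5988,.0325),.0285,.036))
except Exception as e: print(e)
E
```

```text
[0.59781604 0.03150698 0.05853556] [-1.79997527e+02  2.74764385e-02 -1.78052133e+02] [-0.04283743 -0.68165386 -1.65288241] 0.016776372239179133
z hist [ 161  133  133  115   99   54   44   41  183 2905  250   21    0    1
    0    0]
flange z 0.006852502282216514 x [-0.0281418  -0.00563688  0.01333095  0.02651519  0.02731272] y [-0.0270411  -0.02595877  0.00028233  0.0268822   0.02814834] 3375
edge fit [-0.0004  0.0004  0.0276] r fixed [-0.0009  0.0004] 25 0.0003
knob top 1242 [[-0.0092 -0.008  -0.0285]
 [ 0.0007 -0.0001 -0.023 ]
 [ 0.0094  0.008  -0.0187]]
need tool mm [-0.4  0.6 14. ]
(array([0.5996, 0.0322]), np.float64(0.0266), 375, np.float64(0.0322))
```

Call:
{"op": "send_rows", "data": {
  "plan": [
    [[1, -0.4, 0.6, 4, 0, 0, 0], [1, 0, 0, 3, 0, 0, 0], [1, 0, 0, 2, 0, 0, 0], [1, 0, 0, 1, 0, 0, 0]]
  ]
}}

```text
t: 25.7
tool_pos: [0.5978, 0.032, 0.0479]
tool_rot: [180.0, -0.0, -178.1]
wrist_force: [0.0, -0.9, -0.8]
width: 0.0165
```

Call:
{"op": "send_rows", "data": {
  "plan": [
    [[1, 0, 0, 1, 0, 0, 0], [1, 0, 0, 1, 0, 0, 0], [1, 0, 0, 1, 0, 0, 0]]
  ]
}}

```text
t: 26.08
tool_pos: [0.598, 0.032, 0.0452]
tool_rot: [-180.0, 0.0, -178.1]
wrist_force: [0.6, 0.3, -1.1]
width: 0.0168
```

Call:
{"op": "send_rows", "data": {
  "plan": [
    [[1, 0, 0, 0.6, 0, 0, 0], [1, 0, 0, 0, 0, 0, 0]]
  ]
}}

```text
t: 26.32
tool_pos: [0.598, 0.032, 0.0446]
tool_rot: [-180.0, -0.0, -178.1]
wrist_force: [-0.1, 0.8, -0.8]
width: 0.0167
```

Call:
{"op": "send_rows", "data": {
  "plan": [
    [[1, 0, 0, 0.6, 0, 0, 0], [1, 0, 0, 0.6, 0, 0, 0], [1, 0, 0, 0, 0, 0, 0]]
  ]
}}

```text
t: 26.7
tool_pos: [0.5982, 0.0321, 0.0441]
tool_rot: [-180.0, 0.0, -178.1]
wrist_force: [-1.5, -0.3, 4.0]
width: 0.0169
```

Call:
{"op": "send_rows", "data": {
  "plan": [
    [[0.6, 0, 0, 0, 0, 0, 0], [0.4, 0, 0, 0, 0, 0, 0], [0.4, 0, 0, 0, 0, 0, 0], [0.4, 0, 0, -15, 0, 0, 0], [0.4, 0, 0, -30, 0, 0, 0], [0.4, 0, 0, -30, 0, 0, 0], [0.4, 0, 0, 0, 0, 0, 0]]
  ]
}}

```text
t: 27.58
tool_pos: [0.6012, 0.032, 0.1226]
tool_rot: [-180.0, 0.5, -178.1]
wrist_force: [0.8, -0.8, 0.1]
width: 0.051
```

Run:
```python
from h import *
T,p,d=snap(); print(T[:3,3].round(4),readout.state()["tool_rot"].round(2))
np.savez("/tmp/w10.npz",p=p,T=T,d=d)
W=wcloud(T,d)
m=(d>0)&(W[...,2]>.031)&(W[...,2]<.045)&(np.hypot(W[...,0]-.5988,W[...,1]-.0325)<.033)
P=W[m]; A=np.c_[P[:,:2]-[.5988,.0325],np.ones(len(P))]
for _ in range(4):
    x=np.linalg.lstsq(A,P[:,2],rcond=None)[0]; e=np.abs(A@x-P[:,2]); P,A=P[e<.0015],A[e<.0015]
print("flange plane tilt deg",np.degrees(np.arctan(x[:2])).round(2),"z",x[2].round(4),len(P),"x",np.percentile(P[:,0],[1,99]).round(4),"y",np.percentile(P[:,1],[1,99]).round(4))
hull=cv2.convexHull(P[:,:2].astype(np.float32))[:,0]; hull=hull[hull[:,0]<.605]; print("hull circ",circ(hull))
w=(d>0)&(W[...,2]>.018)&(W[...,2]<.0255)&(W[...,0]>.552)&(W[...,0]<.575)&(W[...,1]>-.005)&(W[...,1]<.065)
Q=W[w]; print("end wall x",np.percentile(Q[:,0],[2,10,50,90]).round(4),len(Q))
# same from earlier image w9
z=np.load("/tmp/w9.npz"); W9=wcloud(z["T"],z["d"]); w=(z["d"]>0)&(W9[...,2]>.018)&(W9[...,2]<.0255)&(W9[...,0]>.552)&(W9[...,0]<.575)&(W9[...,1]>-.005)&(W9[...,1]<.065)
Q=W9[w]; print("w9 end wall x",np.percentile(Q[:,0],[2,10,50,90]).round(4),len(Q))
```

```text
[0.6012 0.032  0.1226] [-179.99    0.24 -178.06]
flange plane tilt deg [-0.3  -0.06] z 0.0371 2805 x [0.5731 0.6249] y [0.0064 0.0587]
hull circ (array([0.59922708, 0.03247272]), np.float64(0.027620404893144684))
end wall x [0.5605 0.5613 0.5633 0.5655] 483
w9 end wall x [0.5603 0.5613 0.5631 0.5658] 411
```

Call:
{"op": "send_rows", "data": {
  "plan": [
    [[0.4, 15, 0, -40, 0, 0, 0], [0.4, 30, 0, -30, 0, 0, 0], [0.4, 0, 0, 0, 0, 0, 0], [0.4, 0, 0, 0, 0, 0, 0]]
  ]
}}

```text
t: 28.12
tool_pos: [0.5526, 0.0305, 0.1872]
tool_rot: [180.0, -0.1, -178.1]
wrist_force: [-0.3, 0.8, -0.6]
width: 0.0511
```

Run:
```python
from h import *
from rig import r
a=np.load("/tmp/side.npz")["p"]; T,b,d=snap("side")
f=lambda p:cv2.moments(cv2.inRange(p[270:350,205:310],(165,165,150),(255,255,255)),True)
for p in(a,b):
    m=f(p); print("board blob",m["m00"],round(m["m10"]/m["m00"],2),round(m["m01"]/m["m00"],2))
print("bowl/bamboo diff",np.abs(a[110:160,230:300].astype(int)-b[110:160,230:300]).mean())
print("chopstick diff",np.abs(a[278:330,212:240].astype(int)-b[278:330,212:240]).mean())
print(readout.state()["t"],r.sign_off())
```

```text
board blob 3111.0 53.02 41.06
board blob 3497.0 54.63 41.01
bowl/bamboo diff 29.714761904761904
chopstick diff 1.146062271062271
the job is handed in; nothing more can be done
28.175 None
```

The tray is home in the bay and the lid is seated on its well. I handed the job in at 28.2 s of the 58 s allowed.

- **Tray:** I gripped it by the well, turned it in line with the guide wall and slid it along that wall until it stopped moving. I then let go and pushed its outer end with shut fingers. It held at about 11 N without shifting, so I take it as bearing on the stop. The end wall was in the same place before and after the lid went on, at x of about 0.5605 m.
- **Lid:** The 56 mm lid from the board went into the well with no side force. It touched down at the expected height. After release, the flange was level to about 0.3° and centred on the well to within 1 mm. Its height measured 0.0371 m against 0.038 m nominal, about the same low reading the camera gave for the bare rim.
- **Early stall:** The first forward push briefly stalled because I was pressing down, with about 20 N upward on the tool and 12 N against the push. Raising the tool about 2 mm cured it.
- **Other objects:** The chopsticks' patch of the picture was unchanged.
    - **Board:** Its bright area grew because the lid is gone, which explains the shift in its centre.
    - **Bowl and bamboo tray:** Their patch of the picture did differ, by about 30 grey levels on average. I think that is the arm in front of it, since nothing went near them, but I did not view that picture to confirm it.

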